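Put the glaze samples away and pin the drawer lock

ROBOT

A 6-joint arm with a two-finger parallel gripper is mounted at the origin on the work surface. World frame = base frame: x ahead of the robot, y to its left, z up, the work surface at z = 0. Lengths are in m, angles in rad, forces in N, time in s.
With the tool pointing down it reaches from about 0.35 to 0.725 m from the base axis. Payload 6 kg.
Tool frame: the origin (TCP) lies at the centre of the arm's flange, where the gripper is bolted on; the fingertips stand ctrl.nose_length ahead of it and the grasp point (between the pads) lies 155 mm ahead of it (ctrl.nose_length is the distance from the TCP to the fingertips, in m); z points along the fingers, y is the line along which they close (so a half turn about z gives the same grasp; the last joint's range is limited). The gripper opens to 85 mm and grips with 20 to 120 N. Pads are 22 mm wide; open, the fingers measure 114 mm over their backs; the gripper's body (76 mm by 85 mm) begins 54 mm behind the grasp point. The pads swing forward as they close: fully open they stand 13 mm farther back than shut.
Start: joints at [1.57, 0.04, 0.085, 0, -1.615, -0.334], TCP at [0.197, 0.567, 0.405] pointing down, gripper open.
Joint ranges: [-2.56, 2.56], [-1.29, 2.01], [-1.08, 1.49], [-3.29, 1.98], [-2.81, -0.18], [-2.99, 2.99]. Speed limits (rad/s): [2.57, 2.57, 3.01, 3.14, 3.14, 3.14].

INTERFACE

Orientations are given as a unit quaternion [w, x, y, z].
In Python, from rig import ctrl gives the robot as it stands.
- The arm moves only by the tool jog_arm, never from a script. Its argument "steps" is a list of rows, each a list of 5 numbers: the shift along the world's x, y, z in cm, then the turn about the world's z in rad, then the finger opening in cm, from 0 to 8.54. A call has 1 to 10 rows; each row shifts and turns the commanded pose from where the row before left it; what a row does not reach is not made up. A row lasts 1/12 s, in which the tool goes at most 41.7 mm and 7.16 degrees, less where a joint would pass 70% of its speed; a pose out of reach is approached as far as the arm can. A call with a gripper value outside its range is refused whole. The fingers move at their own pace and stop on an object; "force" is the grip in N (left out, the last holds). Time passes only in rows, so rows that do not move let the fingers close. It gives the time, the measured TCP pose, the force, the opening and the grip force at its end, in the units of the state.
- ctrl.sense(): the state, without advancing time (a new reading comes with each control period).
- ctrl.grab_frame(name): name is "scene" or "side" or "wrist"; returns the picture (384x512x3 uint8, red, green, blue); there is no depth.
- ctrl.calibration(name): a dict with "mtx" (3x3 intrinsics, pixels), "dist_coeffs" ([k1, k2, p1, p2, k3] as OpenCV has them; the pictures are not rectified), "xyz" and "rotation" of the camera in the world; the wrist camera has in their place "T_tool_cam" (4x4, takes a point from camera to tool coordinates, whose origin is the TCP and whose axes are the flange's). Camera axes: x right, y up, looking along -z (the intrinsics and any distortion apply to the point x, -y, -z); pixel columns grow to the right and rows downward; lengths in m; the calibration is good to about 2 mm. A picture is of the moment at which its call begins: read the wrist's pose just before it. calibration takes no time and is no camera call.
- ctrl.sign_off(): hands the job in; it is judged then, once.
The state is a dict: "t": time; "joints": joint angles; "qd": joint speeds; "joint_torque": joint torques, N m; "eef_pos": TCP position; "tcp_rot": TCP orientation; "contact_force": force on the tool from outside, world axes, zero at the start; "ft_torque": the same for the moment, N m; "gripper_width": opening from 0.0 (shut) to 1.0 (fully open); "gripper_force": force on a finger pad.
Only numpy, scipy, OpenCV 4.12 (cv2) and the standard library are available. Lean on these libraries where they do the work, as an engineer would, in place of code of your own. Each camera call takes 0.05 s, during which the arm holds its last target. There are 200 camera calls.

TASK

Put all the small glaze sample tiles that lie on the table into the open drawer of the white sample cabinet, flat, glazed side up and in a single layer, setting them down rather than dropping them, then slide the drawer fully shut. Then swing the steel lock bar round until its hole lies over the hole in the drawer's tab, and push the black-headed pin from its wooden stand down through both holes until its head sits on the bar. Leave the cup, jars, bowl, brush and vase where they stand.

Things in the scene. Friction and masses are not known exactly. Their poses are not given: they have to be found in the camera images.
- tile1: loose glaze sample tile like the others (glaze colours do not matter): a flat white ceramic bar 95 x 40 x 14 mm, 0.13 kg, two coloured square patches on its upper face. Origin at the centre of its underside, x along its length, y across its width, z up out of the glazed face. Three to five of tile1..tile5 are present, on the table; absent ones read None from the start.
- tile2: loose glaze sample tile like the others (glaze colours do not matter): a flat white ceramic bar 95 x 40 x 14 mm, 0.13 kg, two coloured square patches on its upper face. Origin at the centre of its underside, x along its length, y across its width, z up out of the glazed face. Three to five of tile1..tile5 are present, on the table; absent ones read None from the start.
- tile3: loose glaze sample tile like the others (glaze colours do not matter): a flat white ceramic bar 95 x 40 x 14 mm, 0.13 kg, two coloured square patches on its upper face. Origin at the centre of its underside, x along its length, y across its width, z up out of the glazed face. Three to five of tile1..tile5 are present, on the table; absent ones read None from the start.
- tile4: loose glaze sample tile like the others (glaze colours do not matter): a flat white ceramic bar 95 x 40 x 14 mm, 0.13 kg, two coloured square patches on its upper face. Origin at the centre of its underside, x along its length, y across its width, z up out of the glazed face. Three to five of tile1..tile5 are present, on the table; absent ones read None from the start.
- tile5: loose glaze sample tile like the others (glaze colours do not matter): a flat white ceramic bar 95 x 40 x 14 mm, 0.13 kg, two coloured square patches on its upper face. Origin at the centre of its underside, x along its length, y across its width, z up out of the glazed face. Three to five of tile1..tile5 are present, on the table; absent ones read None from the start.
- pin: the lock pin: a round steel shank of 12 mm diameter, 46 mm long, its lowest 8 mm tapered to 5 mm, under a black cylindrical head of 26 mm diameter and 26 mm height; 0.08 kg. Origin at the tip of the shank, z up along the pin (the head spans z = 46 to 72 mm). Starts upright and loose in the hole of the wooden stand, the tip on the table; it must be lifted 45 mm to come free.
- pinstand: fixed wooden block 56 x 56 x 40 mm with a 16 mm hole through its centre in which the pin waits. Origin at the centre of its underside. It may stand anywhere among the tiles.
- cabinet: fixed low white cabinet, 240 mm deep (x), 364 mm wide (y), 90 mm high; origin at the centre of its underside; its x axis points away from the robot, its open front is at x = -120 mm. Turned by up to 0.12 rad.
- drawer (a joint): how far the drawer is pulled out towards the robot (along the cabinet's -x), m: 0 shut, 0.17 at its stop; starts 0.135 to 0.165. Slides with about 2 N of friction and stays where it is left. Pushing its front panel anywhere towards +x shuts it.
- drawer_floor (a point): centre of the drawer's inner floor; moves with the drawer, axes as the cabinet's. Floor 200 mm (x) by 330 mm (y), 18 mm above the table; side and back walls 37 mm high. Front panel's inner face is 100 mm to -x of here; from it, a length equal to the opening is reachable from above, the rest is under the cabinet top. Five tiles fit side by side, lengths along x, 62 mm apart in y.
- drawer_face (a point): middle of the upper edge of the drawer front's outer face, 88 mm above the table; moves with the drawer, axes as the cabinet's. The panel is 12 mm thick, reaches down to 8 mm above the table and 180 mm to each side.
- tab_hole (a point): centre of the 15 mm through hole, at the upper face of the steel tab that sticks out 44 mm from the middle of the drawer front (tab 44 x 50 x 10 mm, upper face 88 mm above the table). Moves with the drawer. Free space below the tab. Axes as the cabinet's, z up.
- lockbar (a joint): angle of the lock bar about its upright pivot, rad: 0 when it points at the robot along the cabinet's -x, its hole exactly over the shut drawer's tab hole; positive turns its free end towards the cabinet's +y (clockwise seen from above). Starts 0.8 to 1.4, stops at -1.6 and 1.6. Stays where left (friction 0.08 N m, about 1 N at the knob).
- bar_pivot (a point): on the lock bar's pivot axis at the upper face of the bar, fixed on the cabinet 20 mm to -x of its centre.
- bar_knob (a point): top centre of the upright black knob on the lock bar, 22 mm diameter and 36 mm tall, 80 mm from the pivot; grip or push it to swing the bar. Its top is 138 mm above the table.
- bar_hole (a point): centre of the 15 mm through hole near the lock bar's free end, at the bar's upper face, 134 mm from the pivot, 102 mm above the table. The bar is a flat steel strip 34 mm wide, 10 mm thick, turning 2 mm above the cabinet top and 4 mm above the tab. With the pin home its head rests on the bar and its tip is 32 mm below the tab's upper face.
- cup: bystander: terracotta cup, 60 mm wide, 55 mm tall, origin under its centre; it stands somewhere among the tiles.
- jar1: bystander: closed jar 72 mm wide, 90 mm tall, right of the cabinet, origin under its centre.
- jar2: bystander: like jar1.
- bowl: bystander: blue bowl 110 mm wide, 45 mm tall, near the robot on the right, origin under its centre.
- brush: bystander: brush lying on the table near the robot on the left, origin under its middle.
- vase: bystander: white ceramic vase about 84 mm wide, 105 mm tall, beyond the tiles on the left, origin under its centre.

How it is judged:
By the outcome, as a careful person would: the job done as asked, in the order asked, and still so for the second after the job is handed in, with the robot touching nothing.
Of tile1, tile2, tile3, tile4, tile5 only 3 to 5 are there at a start; the rules pass over those that are not, and their reading is None.
At some moment in a run one of tile1, tile2, tile3, tile4, tile5 may be knocked a few centimetres aside while the robot is not near it.
It also fails if it takes over 210 s, if anything falls off the work surface, if the arm or the gripper's body presses on something with over 40 N, if the wrist force passes 120 N, or if a joint passes its speed limit or range.

## Working session

There is one attempt and no reset: what is moved stays moved. The work goes in short steps, Python scripts to look and compute and a tool call to move; the robot and the scene stay as the last step left them, time stands still between calls to the robot, and variables do not carry over. Pictures are saved under pics/ and viewed, at most 14 in all, crops included, and the job is handed in when it is done.

Besides the shell and the picture viewer there is one more tool, called after "Call:" as a command line: name --pt "numbers of a row" for each row, then --argument value for the rest. jog_arm: Moves the arm, as the interface text tells. Its arguments: {"type":"object","properties":{"steps":{"type":"array"},"force":{"type":"number"}},"required":["steps"]}

```bash
ls; mkdir -p pics; python3 - <<'E'
from rig import ctrl
import cv2,numpy as np
s=ctrl.sense();print(s, ctrl.nose_length)
for n in("scene","side","wrist"):
    c=ctrl.calibration(n);print(n,{k:np.round(v,4).tolist() for k,v in c.items()})
ims=[ctrl.grab_frame(n) for n in("scene","side")]
for n,i in zip("ab",ims): cv2.imwrite(f"pics/{n}0.png",cv2.resize(i[:,:,::-1],(768,576)))
E
```

```text
pics
{'t': 0.0, 'joints': array([ 1.56967248e+00,  4.08270830e-02,  8.37683304e-02, -4.75057720e-04,
       -1.61547696e+00, -3.33672220e-01]), 'qd': array([-0.00021314, -0.00015262,  0.0006879 ,  0.00143624,  0.00107079,
       -0.00042227]), 'joint_torque': array([ 2.96565786e-04, -3.68201458e+01,  3.47409511e+01,  6.93209276e+00,
       -5.35858475e-03,  1.10444912e-06]), 'eef_pos': array([0.19705469, 0.56669521, 0.40364431]), 'tcp_rot': array([ 8.96975184e-04,  9.86022970e-01, -1.66606995e-01, -9.00858416e-05]), 'contact_force': array([ 0.86398442, -0.29526075,  0.55294603]), 'ft_torque': array([-0.00462465,  0.00713668,  0.00311599]), 'gripper_force': 0.0, 'gripper_width': 0.9980582858515835} 0.1734
scene {'mtx': [[423.311, 0.0, 258.3349], [0.0, 423.311, 191.2088], [0.0, 0.0, 1.0]], 'dist_coeffs': [-0.0727, 0.0, 0.0, 0.0, 0.0], 'xyz': [1.2515, -0.0167, 1.0116], 'rotation': [0.6273, 0.2402, 0.2562, 0.6951]}
side {'mtx': [[361.0167, 0.0, 258.4522], [0.0, 361.0167, 193.387], [0.0, 0.0, 1.0]], 'dist_coeffs': [-0.1138, 0.0, 0.0, 0.0, 0.0], 'xyz': [0.2168, -0.8754, 0.7227], 'rotation': [0.8844, 0.4387, -0.0788, -0.1384]}
wrist {'mtx': [[281.5061, 0.0, 252.9776], [0.0, 281.5061, 193.4104], [0.0, 0.0, 1.0]], 'dist_coeffs': [-0.0182, 0.0, 0.0, 0.0, 0.0], 'T_tool_cam': [[0.0011, 0.9606, 0.2781, 0.0701], [1.0, -0.0008, -0.0013, 0.0006], [-0.001, 0.2781, -0.9606, 0.0298], [0.0, 0.0, 0.0, 1.0]]}
```

View pics/a0.png

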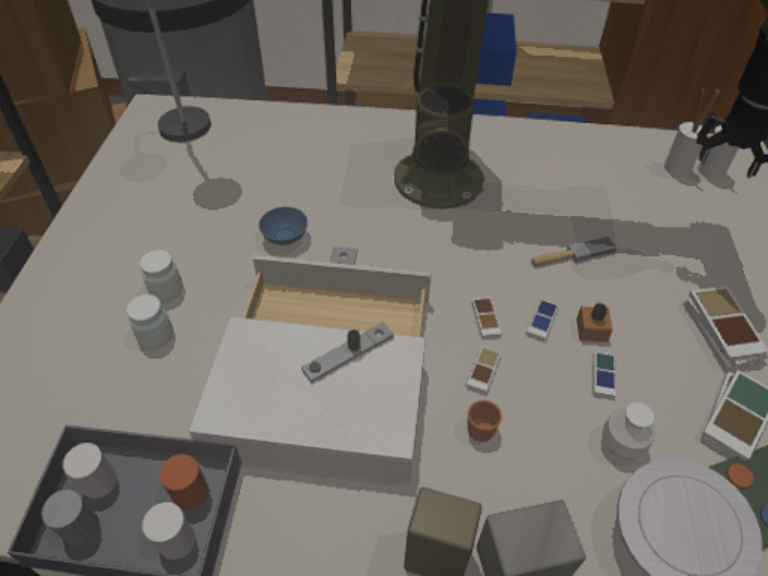

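View pics/b0.png

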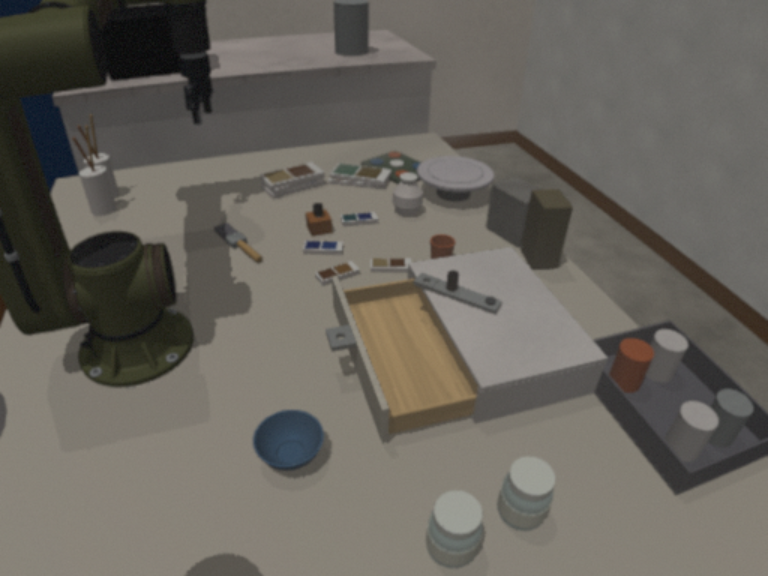

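```bash
cat > h.py <<'E'
from rig import ctrl
import cv2,numpy as np
from scipy.spatial.transform import Rotation as R
def pose():
    s=ctrl.sense(); T=np.eye(4); T[:3,:3]=R.from_quat(np.roll(s['tcp_rot'],-1)).as_matrix(); T[:3,3]=s['eef_pos']; return T
def cam(n,T=None):
    c=ctrl.calibration(n)
    if n=='wrist': M=T@np.array(c['T_tool_cam'])
    else:
        M=np.eye(4); M[:3,:3]=R.from_quat(np.roll(c['rotation'],-1)).as_matrix(); M[:3,3]=c['xyz']
    return np.array(c['mtx']),np.array(c['dist_coeffs']),M
def p2w(n,px,z,T=None):
    "raw pixels -> world points at height z"
    K,d,M=cam(n,T)
    u=cv2.undistortPoints(np.array(px,float).reshape(-1,1,2),K,d)[:,0]
    r=np.c_[u[:,0],-u[:,1],-np.ones(len(u))]@M[:3,:3].T
    return M[:3,3]+r*((np.array(z)-M[2,3])/r[:,2])[:,None]
def w2p(n,P,T=None):
    K,d,M=cam(n,T); q=(np.atleast_2d(P)-M[:3,3])@M[:3,:3]*[1,-1,-1]
    return cv2.projectPoints(q,np.zeros(3),np.zeros(3),K,d)[0][:,0]
def snap(n,name):
    T=pose(); im=ctrl.grab_frame(n); cv2.imwrite(f'pics/{name}.png',np.ascontiguousarray(im[:,:,::-1])); np.save(f'pics/{name}.npy',T); return im,T
E
python3 - <<'E'
from h import *
np.set_printoptions(precision=4,suppress=True)
L={'ta':[(485,306),(490,325)],'tb':[(546,310),(540,326)],'tc':[(488,358),(481,377)],'td':[(605,362),(605,382)]}
for k,v in L.items():
    w=p2w('scene',np.array(v)/1.5,.014); d=w[0]-w[1]; print(k,w.mean(0),'ang',np.arctan2(d[1],d[0]),np.linalg.norm(d))
for k,p,z in[('pin',(600,308),.072),('tab',(344,254),.088),('faceL',(254,258),.088),('faceR',(430,272),.088),('knob',(354,333),.138),('hole',(379,331),.102),('piv',(315,367),.102),('cup',(484,412),.055),('cabL',(233,320),.09),('cabR',(425,336),.09)]:
    print(k,p2w('scene',np.array([p])/1.5,z)[0])
for k,px in {'ta':(337,272),'tb':(323,247),'tc':(390,264),'td':(360,217)}.items(): print('side',k,p2w('side',np.array([px])/1.5,.014)[0])
for k,p,z in[('pin',(318,206),.072),('tab',(340,335),.088),('knob',(453,274),.138),('hole',(427,280),.102),('piv',(489,300),.102)]: print('side',k,p2w('side',np.array([p])/1.5,z)[0])
E
```

```text
ta [0.4377 0.1185 0.014 ] ang -2.940029863083057 0.049148167401563275
tb [0.4323 0.2307 0.014 ] ang 2.810295432511144 0.04535251218863882
tc [0.5645 0.1124 0.014 ] ang 2.85286780083424 0.046456391726031006
td [0.5516 0.3411 0.014 ] ang 3.020557860909633 0.04627292452918881
pin [0.4435 0.329  0.072 ]
tab [ 0.3698 -0.18    0.088 ]
faceL [ 0.4005 -0.3583  0.088 ]
faceR [ 0.4001 -0.0043  0.088 ]
knob [ 0.6024 -0.1272  0.138 ]
hole [ 0.5664 -0.0878  0.102 ]
piv [ 0.655  -0.1886  0.102 ]
cup [0.6851 0.1062 0.055 ]
cabL [ 0.5613 -0.3591  0.09  ]
cabR [ 0.5597 -0.0049  0.09  ]
side ta [0.435  0.1094 0.014 ]
side tb [0.428  0.2215 0.014 ]
side tc [0.5603 0.105  0.014 ]
side td [0.5543 0.3372 0.014 ]
side pin [0.441  0.3224 0.072 ]
side tab [ 0.3707 -0.1808  0.088 ]
side knob [ 0.6028 -0.1321  0.138 ]
side hole [ 0.5693 -0.0902  0.102 ]
side piv [ 0.6575 -0.1834  0.102 ]
```

Call:
jog_arm --pt "2.7 -3.0 0 0.034 8" --pt "2.7 -3.0 0 0.034 8" --pt "2.7 -3.0 0 0.034 8" --pt "2.7 -3.0 0 0.034 8" --pt "2.7 -3.0 0 0.034 8" --pt "2.7 -3.0 0 0.034 8" --pt "2.7 -3.0 0 0.034 8" --pt "2.7 -3.0 0 0.034 8" --pt "2.7 -3.0 0 0.034 8" --pt "2.7 -3.0 0 0.034 8"

```text
t: 0.93
eef_pos: [0.4679, 0.2649, 0.4045]
tcp_rot: [0.0, 1.0, 0.004, -0.0]
contact_force: [0.8, 1.2, -0.7]
gripper_width: 0.935
gripper_force: 0.0
```

Call:
jog_arm --pt "2 -2 0 0 6" --pt "0 0 0 0 6" --pt "0 0 0 0 6"

```text
t: 1.18
eef_pos: [0.4879, 0.2455, 0.4039]
tcp_rot: [0.0, 1.0, 0.001, -0.001]
contact_force: [0.1, -0.1, -0.1]
gripper_width: 0.704
gripper_force: 0.0
```

```bash
python3 - <<'E'
from h import *
im,T=snap('wrist','w1'); print(T.round(4))
cv2.imwrite('pics/w1b.png',cv2.resize(cv2.imread('pics/w1.png'),(768,576)))
E
```

```text
[[ 1.000e+00  2.100e-03 -1.000e-03  4.879e-01]
 [ 2.100e-03 -1.000e+00 -8.000e-04  2.455e-01]
 [-1.100e-03  8.000e-04 -1.000e+00  4.039e-01]
 [ 0.000e+00  0.000e+00  0.000e+00  1.000e+00]]
```

View pics/w1b.png

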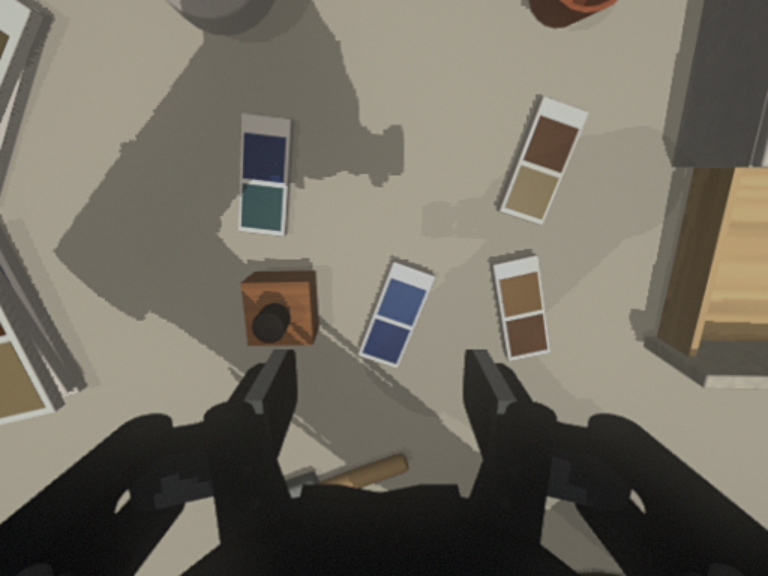

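```bash
python3 - <<'E'
from h import *
np.set_printoptions(precision=4,suppress=True)
T=np.load('pics/w1.npy')
L={'ta':[(493,259),(537,255),(549,350),(510,358)],'tb':[(398,262),(435,273),(397,367),(360,354)],'tc':[(543,97),(588,111),(543,223),(500,210)],'td':[(242,114),(291,118),(287,235),(239,231)]}
for k,v in L.items():
    w=p2w('wrist',np.array(v)/1.5,.014,T); r=cv2.minAreaRect((w[:,:2]*1000).astype(np.float32))
    a=(w[0]+w[1]-w[2]-w[3])/2; print(k,w.mean(0),'yaw',np.arctan2(a[1],a[0]),'size',r[1], 'L',np.linalg.norm(a))
print(p2w('wrist',np.array([(270,323)])/1.5,.072,T))
E
```

```text
ta [0.4374 0.1153 0.014 ] yaw 0.23635645060103103 size (97.2509765625, 37.976593017578125) L 0.09462448727291678
tb [0.4292 0.2284 0.014 ] yaw -0.354430845305673 size (37.013038635253906, 96.35824584960938) L 0.09506558369507287
tc [0.5628 0.1106 0.014 ] yaw -0.2930623244980883 size (39.163414001464844, 93.43632507324219) L 0.09268125632084617
td [0.5504 0.3393 0.014 ] yaw -0.10067701151262877 size (41.04154586791992, 94.31318664550781) L 0.09391452472710923
[[0.4436 0.3278 0.072 ]]
```

Call:
jog_arm --pt "-0.85 -2.17 -2.5 0.04 6" --pt "-0.85 -2.17 -2.5 0.04 6" --pt "-0.85 -2.17 -2.5 0.04 6" --pt "-0.85 -2.17 -2.5 0.04 6" --pt "-0.85 -2.17 -2.5 0.04 6" --pt "-0.85 -2.17 -2.5 0.04 6" --pt "0 0 0 0 6" --pt "0 0 -2.5 0 6" --pt "0 0 -2.5 0 6" --pt "0 0 0 0 6"

```text
t: 2.07
eef_pos: [0.4344, 0.1167, 0.2003]
tcp_rot: [0.001, 0.992, 0.123, -0.003]
contact_force: [-0.8, 0.2, -0.6]
gripper_width: 0.702
gripper_force: 0.0
```

```bash
python3 - <<'E'
from h import *
im,T=snap('wrist','w2'); print(T.round(4),ctrl.sense()['contact_force'])
E
```

```text
[[ 9.700e-01  2.432e-01 -6.400e-03  4.344e-01]
 [ 2.432e-01 -9.700e-01 -2.500e-03  1.167e-01]
 [-6.900e-03  9.000e-04 -1.000e+00  2.003e-01]
 [ 0.000e+00  0.000e+00  0.000e+00  1.000e+00]] [-0.43179527  0.44741747  0.00546904]
```

View pics/w2.png

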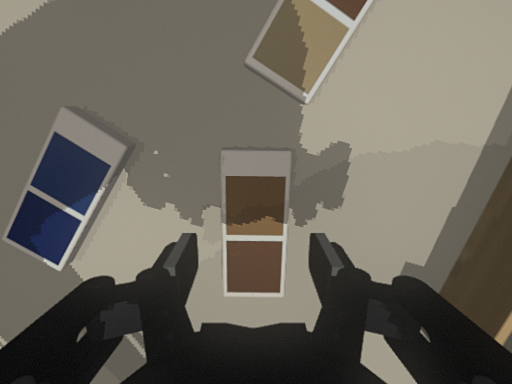

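Call:
jog_arm --pt "0.2 0 -1.3 0 6" --pt "0 0 -1.2 0 6" --pt "0 0 0 0 6" --pt "0 0 0 0 3" --pt "0 0 0 0 3" --pt "0 0 0 0 3" --pt "0 0 0 0 3" --force 40

```text
t: 2.7
eef_pos: [0.4387, 0.117, 0.1818]
tcp_rot: [-0.0, 0.992, 0.123, 0.002]
contact_force: [-1.6, 0.9, 6.8]
gripper_width: 0.445
gripper_force: 40.9
```

Call:
jog_arm --pt "0 0 1 0 3" --pt "0 0 2 0 3" --pt "0 0 3 0 3" --pt "0 0 3 0 3" --pt "0 0 0 0 3" --pt "0 0 0 0 3"

```text
t: 3.2
eef_pos: [0.4385, 0.1167, 0.2724]
tcp_rot: [-0.001, 0.992, 0.122, 0.002]
contact_force: [-0.7, -0.9, -1.5]
gripper_width: 0.446
gripper_force: 40.4
```

```bash
python3 - <<'E'
from h import *
im,T=snap('wrist','w3'); im2,_=snap('side','s3')
print(T[:3,3])
p=w2p('side',T[:3,3]+[0,0,-.16])[0]; x,y=p.astype(int); print(p)
c=im2[max(0,y-75):y+75,max(0,x-100):x+100]
cv2.imwrite('pics/v3.png',np.hstack([cv2.resize(im,(400,300)),cv2.resize(c,(400,300))])[:,:,::-1])
E
```

```text
[0.43845732 0.11669244 0.27236173]
[224.04309142 155.24665121]
```

View pics/v3.png

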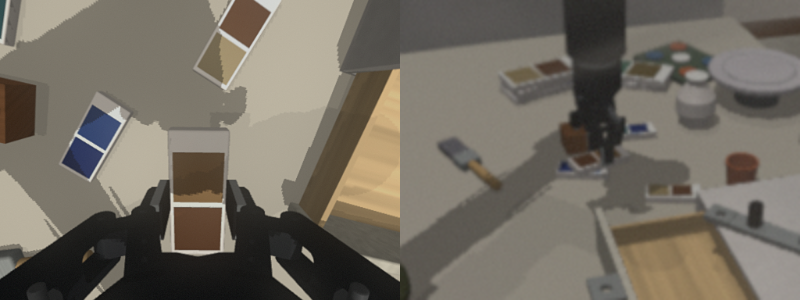

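Call:
jog_arm --pt "0.2 -3.4 1.6 -0.03 3" --pt "0.2 -3.4 1.6 -0.03 3" --pt "0.2 -3.4 1.6 -0.03 3" --pt "0.2 -3.4 1.6 -0.03 3" --pt "0.2 -3.4 1.6 -0.03 3" --pt "0.2 -3.4 1.6 -0.03 3" --pt "0.2 -3.4 1.6 -0.03 3" --pt "0.2 -3.4 1.6 -0.03 3" --pt "0 0 0 0 3" --pt "0 0 0 0 3"

```text
t: 4.13
eef_pos: [0.454, -0.1571, 0.3971]
tcp_rot: [-0.0, 1.0, 0.001, -0.001]
contact_force: [-0.0, -0.2, -1.7]
gripper_width: 0.446
gripper_force: 40.7
```

```bash
python3 - <<'E'
from h import *
im,T=snap('wrist','w4'); print(T.round(4))
cv2.imwrite('pics/w4b.png',cv2.resize(cv2.imread('pics/w4.png'),(768,576)))
E
```

```text
[[ 1.      0.0015 -0.0013  0.454 ]
 [ 0.0015 -1.      0.     -0.1571]
 [-0.0013 -0.     -1.      0.3971]
 [ 0.      0.      0.      1.    ]]
```

View pics/w4b.png

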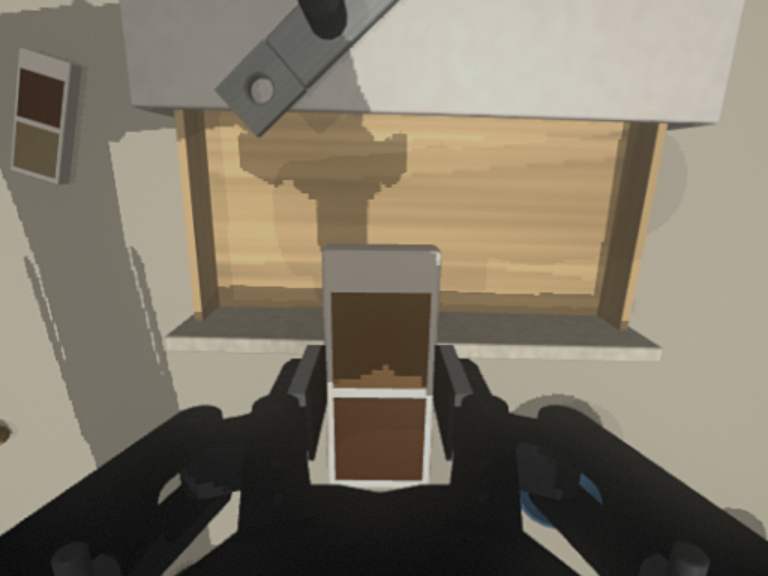

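```bash
python3 - <<'E'
from h import *
np.set_printoptions(precision=4,suppress=True)
T=np.load('pics/w4.npy')
for k,p,z in [('panel outer L',(167,349),.088),('outer R',(660,359),.088),('inner L',(171,337),.088),('inner R',(662,347),.088),('cab L',(134,106),.09),('cab R',(720,122),.09),('floorL',(219,303),.018),('floorR',(597,308),.018),('wall inner L',(203,111),.055),('wall inner R',(625,124),.055),('barhole',(262,90),.102)]:
    print(k,p2w('wrist',np.array([p])/1.5,z,T)[0])
E
```

```text
panel outer L [ 0.398  -0.0047  0.088 ]
outer R [ 0.3907 -0.3627  0.088 ]
inner L [ 0.4073 -0.0089  0.088 ]
inner R [ 0.4002 -0.3624  0.088 ]
cab L [ 0.5601 -0.0074  0.09  ]
cab R [ 0.5525 -0.3692  0.09  ]
floorL [ 0.4102 -0.0182  0.018 ]
floorR [ 0.4063 -0.3487  0.018 ]
wall inner L [ 0.5613 -0.0359  0.055 ]
wall inner R [ 0.5539 -0.3287  0.055 ]
barhole [ 0.5669 -0.0897  0.102 ]
```

Call:
jog_arm --pt "1.4 0.5 -3 -0.01 3" --pt "1.4 0.5 -3 -0.01 3" --pt "0 0 -3.4 0 3" --pt "0 0 -3.4 0 3" --pt "0 0 -2.8 0 3" --pt "0 0 -1.5 0 3" --pt "0 0 0 0 3" --pt "0 0 -1 0 3" --pt "0 0 -0.7 0 3" --pt "0 0 0 0 3"

```text
t: 5.02
eef_pos: [0.4819, -0.145, 0.2088]
tcp_rot: [-0.0, 1.0, -0.007, -0.0]
contact_force: [-0.5, -0.2, -1.4]
gripper_width: 0.449
gripper_force: 40.7
```

Call:
jog_arm --pt "0 0 -0.5 0 3" --pt "0 0 -0.2 0 3" --pt "0 0 0 0 3"

```text
t: 5.27
eef_pos: [0.4821, -0.1455, 0.2026]
tcp_rot: [-0.0, 1.0, -0.007, 0.0]
contact_force: [0.5, 0.4, -1.8]
gripper_width: 0.447
gripper_force: 40.7
```

Call:
jog_arm --pt "0 0 -0.1 0 3" --pt "0 0 0 0 3"

```text
t: 5.43
eef_pos: [0.4822, -0.1456, 0.2019]
tcp_rot: [0.0, 1.0, -0.007, 0.0]
contact_force: [-0.4, -0.3, -1.3]
gripper_width: 0.452
gripper_force: 40.7
```

Call:
jog_arm --pt "0 0 -0.15 0 3" --pt "0 0 -0.1 0 3" --pt "0 0 0 0 3"

```text
t: 5.68
eef_pos: [0.4824, -0.1455, 0.1999]
tcp_rot: [0.0, 1.0, -0.007, 0.001]
contact_force: [-0.5, 0.2, 2.1]
gripper_width: 0.449
gripper_force: 41.1
```

Call:
jog_arm --pt "0 0 0 0 5.4" --pt "0 0 0 0 5.4" --pt "0 0 0 0 5.4" --pt "0 0 1 0 5.4" --pt "0 0 3 0 5.4" --pt "0 0 3.5 0 5.4" --pt "0 0 3.5 0 5.4" --pt "0 1 2 0 5.4" --pt "1 3.6 0 -0.03 6" --pt "1 3.6 0 -0.03 6"

```text
t: 6.52
eef_pos: [0.5022, -0.0635, 0.3324]
tcp_rot: [-0.0, 0.999, -0.04, 0.002]
contact_force: [0.9, -0.2, -1.2]
gripper_width: 0.703
gripper_force: 0.0
```

Call:
jog_arm --pt "1 3.6 0 -0.03 6" --pt "1 3.6 0 -0.03 6" --pt "1 3.6 0 -0.03 6" --pt "1 3.3 0 -0.03 6" --pt "1 3.3 0 -0.03 6" --pt "1 0 -3 -0.03 6" --pt "0 0 -3 -0.03 6" --pt "0 0 -2 0 6" --pt "0 0 0 0 6" --pt "0 0 0 0 6"

```text
t: 7.35
eef_pos: [0.5621, 0.1103, 0.2493]
tcp_rot: [0.001, 0.99, -0.142, -0.0]
contact_force: [0.6, -0.2, 1.3]
gripper_width: 0.705
gripper_force: 0.0
```

```bash
python3 - <<'E'
from h import *
im,T=snap('wrist','w5'); print(T.round(4))
E
```

```text
[[ 9.598e-01 -2.806e-01 -1.100e-03  5.621e-01]
 [-2.806e-01 -9.598e-01 -1.600e-03  1.103e-01]
 [-7.000e-04  1.800e-03 -1.000e+00  2.493e-01]
 [ 0.000e+00  0.000e+00  0.000e+00  1.000e+00]]
```

View pics/w5.png

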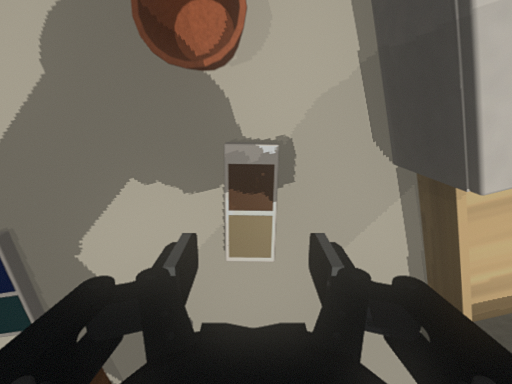

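Call:
jog_arm --pt "0 0 -3 0 6" --pt "0 0 -2 0 6" --pt "0 0 -1.6 0 6" --pt "0 0 0 0 6" --pt "0 0 0 0 3" --pt "0 0 0 0 3" --pt "0 0 0 0 3" --pt "0 0 0 0 3"

```text
t: 8.07
eef_pos: [0.5634, 0.1106, 0.1871]
tcp_rot: [-0.001, 0.99, -0.142, 0.003]
contact_force: [-0.1, -1.1, 6.1]
gripper_width: 0.354
gripper_force: 3.2
```

Call:
jog_arm --pt "0 0 0 0 6" --pt "0 0 0 0 6" --pt "0 0 0 0 6" --pt "0 0 2 0 6" --pt "0 0 4 0 6" --pt "0 0 4 0 6" --pt "0 0 0 0 6" --pt "0 0 0 0 6"

```text
t: 8.73
eef_pos: [0.5627, 0.1108, 0.2867]
tcp_rot: [-0.002, 0.99, -0.142, 0.003]
contact_force: [-0.9, 0.0, -0.7]
gripper_width: 0.698
gripper_force: 0.0
```

```bash
python3 - <<'E'
from h import *
im,T=snap('wrist','w6'); print(T.round(4))
im2,_=snap('scene','c6')
cv2.imwrite('pics/v6.png',np.hstack([cv2.resize(im,(400,300)),im2[180:330,220:420].repeat(2,0).repeat(2,1)])[:,:,::-1])
E
```

```text
[[ 0.9597 -0.2808  0.0056  0.5627]
 [-0.2808 -0.9598  0.0026  0.1108]
 [ 0.0046 -0.0041 -1.      0.2867]
 [ 0.      0.      0.      1.    ]]
```

View pics/v6.png

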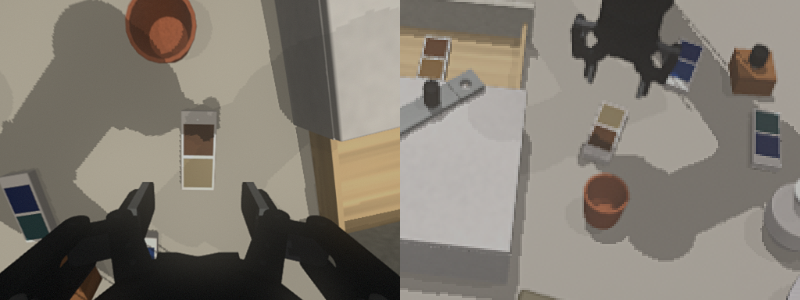

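```bash
python3 - <<'E'
from h import *
np.set_printoptions(precision=4,suppress=True)
def tile(n,v,s=1):
    T=np.load(f'pics/{n}.npy'); w=p2w('wrist',np.array(v)/s,.014,T)
    a=(w[0]+w[1]-w[2]-w[3])/2; print(n,w.mean(0),'yaw',np.arctan2(a[1],a[0]),np.linalg.norm(a),'W',np.linalg.norm(w[0]-w[1]), 'tool',((w.mean(0)-T[:3,3])@T[:3,:3])[:2])
tile('w5',[(225,144),(278,145),(274,260),(226,262)])
tile('w6',[(182,112),(218,112),(213,188),(182,188)],400/512)
tile('w2',[(221,150),(291,150),(284,296),(224,296)])
E
```

```text
w5 [0.5623 0.1108 0.014 ] yaw -0.2981209654387327 0.09441502643135172 W 0.038363731470070286 tool [ 0.0003 -0.0009]
w6 [0.5626 0.1098 0.014 ] yaw -0.3138022498891823 0.09089700020284709 W 0.03941571549964112 tool [-0.0011  0.0021]
w2 [0.4361 0.115  0.014 ] yaw 0.23612930620308037 0.09462405643314817 W 0.038718194910749085 tool [0.0026 0.0019]
```

Call:
jog_arm --pt "0 0 -3 0 6" --pt "0 0 -3 0 6" --pt "0 0 -3 0 6" --pt "0 0 -1.2 0 6" --pt "0 0 -0.6 0 6" --pt "0 0 -0.5 0 6" --pt "0 0 0 0 6" --pt "0 0 0 0 6"

```text
t: 9.5
eef_pos: [0.5627, 0.1107, 0.1715]
tcp_rot: [-0.0, 0.99, -0.142, 0.001]
contact_force: [0.9, 0.9, 0.8]
gripper_width: 0.705
gripper_force: 0.0
```

Call:
jog_arm --pt "0 0 0.3 0 6" --pt "0 0 0 0 3" --pt "0 0 0 0 3" --pt "0 0 0 0 3" --pt "0 0 0 0 3" --force 40

```text
t: 9.92
eef_pos: [0.5627, 0.1108, 0.1749]
tcp_rot: [-0.001, 0.99, -0.142, 0.001]
contact_force: [-0.1, 0.2, 6.9]
gripper_width: 0.457
gripper_force: 42.3
```

Call:
jog_arm --pt "0 0 1 0 3" --pt "0 0 3 0 3" --pt "0 0 3.7 0 3" --pt "0 0 3.7 0 3" --pt "-1.3 -3.03 1.6 0.044 3" --pt "-1.3 -3.03 1 0.044 3" --pt "-1.3 -3.03 0 0.044 3" --pt "-1.3 -3.03 0 0.044 3" --pt "-1.3 -3.03 0 0.044 3" --pt "-1.3 -3.03 0 0.044 3"

```text
t: 10.75
eef_pos: [0.4829, -0.0726, 0.3134]
tcp_rot: [-0.0, 1.0, -0.009, -0.0]
contact_force: [0.6, -0.0, -1.6]
gripper_width: 0.452
gripper_force: 41.5
```

Call:
jog_arm --pt "0 0 0 0 3" --pt "0 0 -3.5 0 3" --pt "0 0 -3.5 0 3" --pt "0 0 -3 0 3" --pt "0 0 -1.5 0 3" --pt "0 0 0 0 3" --pt "0 0 0 0 3"

```text
t: 11.33
eef_pos: [0.4841, -0.0713, 0.1984]
tcp_rot: [0.0, 1.0, -0.01, -0.0]
contact_force: [0.3, 0.4, -0.9]
gripper_width: 0.452
gripper_force: 42.1
```

Call:
jog_arm --pt "0 0 -0.3 0 3" --pt "0 0 -0.1 0 3" --pt "0 0 0 0 3"

```text
t: 11.58
eef_pos: [0.4843, -0.0712, 0.1948]
tcp_rot: [-0.0, 1.0, -0.01, 0.0]
contact_force: [-0.4, -0.5, -1.9]
gripper_width: 0.456
gripper_force: 42.1
```

Call:
jog_arm --pt "0 0 -0.1 0 3" --pt "0 0 0 0 3"

```text
t: 11.75
eef_pos: [0.4842, -0.0713, 0.1934]
tcp_rot: [-0.0, 1.0, -0.01, 0.0]
contact_force: [-0.6, -0.4, -1.5]
gripper_width: 0.454
gripper_force: 42.1
```

Call:
jog_arm --pt "0 0 -0.1 0 3" --pt "0 0 0 0 3"

```text
t: 11.92
eef_pos: [0.4843, -0.0713, 0.1926]
tcp_rot: [0.0, 1.0, -0.01, 0.0]
contact_force: [-0.1, 0.2, 1.0]
gripper_width: 0.455
gripper_force: 42.2
```

Call:
jog_arm --pt "0 0 -0.1 0 3" --pt "0 0 0 0 3"

```text
t: 12.08
eef_pos: [0.4847, -0.0713, 0.1926]
tcp_rot: [0.0, 1.0, -0.01, 0.001]
contact_force: [-1.5, 1.1, 4.8]
gripper_width: 0.455
gripper_force: 42.7
```

Call:
jog_arm --pt "0 0 0 0 5.4" --pt "0 0 0 0 5.4" --pt "0 0 0 0 5.4" --pt "0 0 1 0 5.4" --pt "0 0 3 0 5.4" --pt "0 0 3.5 0 5.4" --pt "0 0 3.5 0 5.4" --pt "-0.5 3 2 -0.034 5.4" --pt "-0.5 3.4 0 -0.034 6" --pt "-0.5 3.4 0 -0.034 6"

```text
t: 12.92
eef_pos: [0.4689, 0.0273, 0.3239]
tcp_rot: [-0.001, 0.998, -0.063, 0.002]
contact_force: [0.7, 0.1, -1.3]
gripper_width: 0.704
gripper_force: 0.0
```

Call:
jog_arm --pt "-0.6 3.4 0 -0.034 6" --pt "-0.6 3.4 0 -0.034 6" --pt "-0.6 3.4 0 -0.034 6" --pt "-0.6 3.4 0 -0.034 6" --pt "-0.6 3.4 -1 -0.034 6" --pt "-0.6 3.1 -2.5 -0.034 6" --pt "-0.6 0 -2.5 -0.034 6" --pt "0 0 -2 0 6" --pt "0 0 0 0 6" --pt "0 0 0 0 6"

```text
t: 13.75
eef_pos: [0.4271, 0.2276, 0.2414]
tcp_rot: [0.001, 0.984, -0.179, -0.0]
contact_force: [0.4, -0.3, 1.1]
gripper_width: 0.698
gripper_force: 0.0
```

```bash
python3 - <<'E'
from h import *
im,T=snap('wrist','w7'); print(T.round(4))
im2,_=snap('scene','c7')
cv2.imwrite('pics/v7.png',np.hstack([cv2.resize(im,(400,300)),im2[180:330,220:420].repeat(2,0).repeat(2,1)])[:,:,::-1])
E
```

```text
[[ 9.358e-01 -3.525e-01 -5.000e-04  4.271e-01]
 [-3.525e-01 -9.358e-01 -1.700e-03  2.276e-01]
 [ 1.000e-04  1.700e-03 -1.000e+00  2.414e-01]
 [ 0.000e+00  0.000e+00  0.000e+00  1.000e+00]]
```

View pics/v7.png

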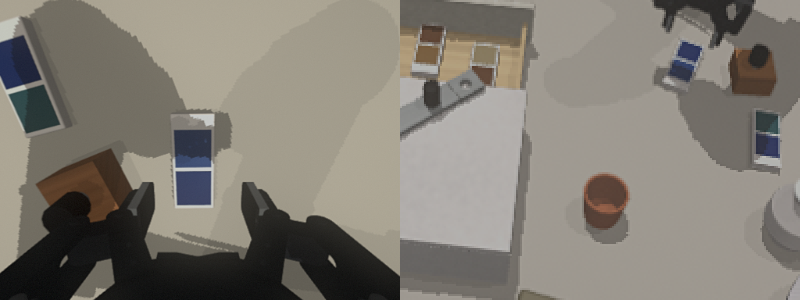

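Call:
jog_arm --pt "0.2 0.2 -2.5 0 6" --pt "0 0 -2.5 0 6" --pt "0 0 -1.2 0 6" --pt "0 0 -0.5 0 6" --pt "0 0 0 0 6" --pt "0 0 0 0 3" --pt "0 0 0 0 3" --pt "0 0 0 0 3" --pt "0 0 0 0 3"

```text
t: 14.6
eef_pos: [0.4298, 0.2303, 0.1763]
tcp_rot: [-0.001, 0.984, -0.179, 0.001]
contact_force: [-0.8, 0.1, 6.1]
gripper_width: 0.455
gripper_force: 41.6
```

Call:
jog_arm --pt "0 0 1 0 3" --pt "0 0 3 0 3" --pt "0 0 3.7 0 3" --pt "0 0 3.7 0 3" --pt "0.4 -3.2 1.9 0.03 3" --pt "0.4 -3.6 1.5 0.03 3" --pt "0.4 -3.8 0 0.03 3" --pt "0.4 -3.8 0 0.03 3" --pt "0.4 -3.8 0 0.03 3" --pt "0.4 -3.8 0 0.03 3"

```text
t: 15.43
eef_pos: [0.4525, 0.0079, 0.323]
tcp_rot: [-0.0, 0.996, -0.089, 0.0]
contact_force: [1.9, 0.3, -0.7]
gripper_width: 0.452
gripper_force: 40.9
```

Call:
jog_arm --pt "0.4 -3.8 0 0.03 3" --pt "0.4 -3.8 0 0.03 3" --pt "0.5 -3.9 0 0.03 3" --pt "0.5 -3.9 0 0.03 3" --pt "0.5 -3.9 0 0.03 3" --pt "0.3 -3.9 0 0.004 3" --pt "0 0 0 0 3" --pt "0 0 0 0 3"

```text
t: 16.1
eef_pos: [0.4786, -0.2242, 0.322]
tcp_rot: [-0.0, 1.0, -0.015, -0.001]
contact_force: [-0.7, 0.1, 0.1]
gripper_width: 0.455
gripper_force: 40.9
```

Call:
jog_arm --pt "0.1 0.1 -3.5 0.01 3" --pt "0 0 -3.5 0 3" --pt "0 0 -3.5 0 3" --pt "0 0 -1.2 0 3" --pt "0 0 -0.6 0 3" --pt "0 0 0 0 3" --pt "0 0 -0.2 0 3" --pt "0 0 0 0 3"

```text
t: 16.77
eef_pos: [0.481, -0.2212, 0.1994]
tcp_rot: [0.0, 1.0, -0.008, 0.002]
contact_force: [-0.5, 0.1, -0.6]
gripper_width: 0.455
gripper_force: 40.9
```

Call:
jog_arm --pt "0 0 -0.1 0 3" --pt "0 0 0 0 3"

```text
t: 16.93
eef_pos: [0.4805, -0.2213, 0.1974]
tcp_rot: [0.0, 1.0, -0.008, 0.001]
contact_force: [0.3, -1.0, -0.5]
gripper_width: 0.46
gripper_force: 40.9
```

Call:
jog_arm --pt "0 0 -0.2 0 3" --pt "0 0 0 0 3" --pt "0 0 0 0 3"

```text
t: 17.18
eef_pos: [0.4802, -0.2214, 0.1944]
tcp_rot: [0.0, 1.0, -0.008, 0.0]
contact_force: [-0.1, 0.0, -0.3]
gripper_width: 0.45
gripper_force: 41.0
```

Call:
jog_arm --pt "0 0 -0.1 0 3" --pt "0 0 0 0 3"

```text
t: 17.35
eef_pos: [0.4805, -0.2213, 0.1943]
tcp_rot: [0.0, 1.0, -0.008, 0.001]
contact_force: [-1.4, 1.3, 4.4]
gripper_width: 0.454
gripper_force: 41.5
```

Call:
jog_arm --pt "0 0 0 0 5.4" --pt "0 0 0 0 5.4" --pt "0 0 0 0 5.4" --pt "0 0 1 0 5.4" --pt "0 0 3 0 5.4" --pt "0 0 3.5 0 5.4" --pt "0 0 3.5 0 5.4" --pt "0.2 3 2 0 5.4" --pt "0.5 3.7 0 0 6" --pt "0.5 3.8 0 0 6"

```text
t: 18.18
eef_pos: [0.4921, -0.1158, 0.3261]
tcp_rot: [-0.0, 1.0, -0.01, 0.002]
contact_force: [0.8, -0.4, -1.1]
gripper_width: 0.705
gripper_force: 0.0
```

Call:
jog_arm --pt "0.5 3.8 0 -0.01 6" --pt "0.5 3.8 0 -0.01 6" --pt "0.5 3.8 0 -0.01 6" --pt "0.5 3.8 0 -0.01 6" --pt "0.5 3.8 0 -0.01 6" --pt "0.5 3.8 0 -0.01 6" --pt "0.5 3.8 0 -0.01 6" --pt "0.5 3.8 0 -0.01 6" --pt "0.5 3.8 0 -0.01 6" --pt "0.5 3.8 0 0 6"

```text
t: 19.02
eef_pos: [0.542, 0.2656, 0.3241]
tcp_rot: [-0.0, 0.999, -0.053, 0.0]
contact_force: [1.7, 0.2, 0.5]
gripper_width: 0.702
gripper_force: 0.0
```

Call:
jog_arm --pt "0.6 3.7 0 0 6" --pt "0.6 3.7 -1 0 6" --pt "0.6 0 -3 0 6" --pt "0 0 -3 0 6" --pt "0 0 -1 0 6" --pt "0 0 0 0 6" --pt "0 0 0 0 6"

```text
t: 19.6
eef_pos: [0.5604, 0.3374, 0.2444]
tcp_rot: [0.0, 0.999, -0.053, 0.001]
contact_force: [1.0, 0.7, 0.8]
gripper_width: 0.705
gripper_force: 0.0
```

```bash
python3 - <<'E'
from h import *
im,T=snap('wrist','w8'); print(T.round(4))
im2,_=snap('scene','c8')
cv2.imwrite('pics/v8.png',np.hstack([cv2.resize(im,(400,300)),im2[170:320,120:320].repeat(2,0).repeat(2,1)])[:,:,::-1])
E
```

```text
[[ 9.943e-01 -1.067e-01  1.000e-03  5.604e-01]
 [-1.067e-01 -9.943e-01 -7.000e-04  3.374e-01]
 [ 1.000e-03  6.000e-04 -1.000e+00  2.444e-01]
 [ 0.000e+00  0.000e+00  0.000e+00  1.000e+00]]
```

View pics/v8.png

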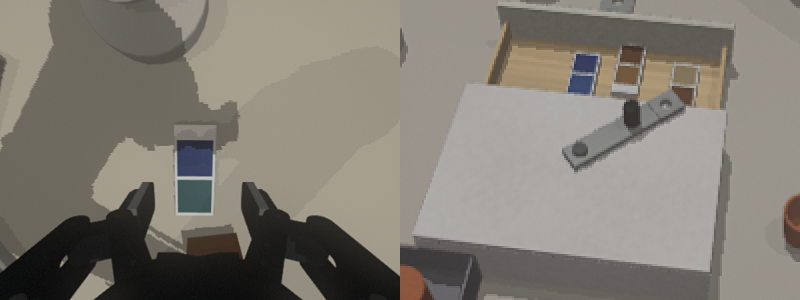

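Call:
jog_arm --pt "-0.8 0.2 -2.5 0 6" --pt "0 0 -2.5 0 6" --pt "0 0 -1.5 0 6" --pt "0 0 -0.5 0 6" --pt "0 0 0 0 6" --pt "0 0 0 0 3" --pt "0 0 0 0 3" --pt "0 0 0 0 3" --pt "0 0 0 0 3"

```text
t: 20.45
eef_pos: [0.5529, 0.3403, 0.1761]
tcp_rot: [-0.001, 0.999, -0.053, 0.002]
contact_force: [-0.8, -0.4, 5.8]
gripper_width: 0.453
gripper_force: 41.7
```

Call:
jog_arm --pt "0 0 1 0 3" --pt "0 0 3 0 3" --pt "0 0 3.7 0 3" --pt "0 0 3.7 0 3" --pt "-0.4 -3.2 1.9 0 3" --pt "-0.4 -3.6 1.5 0 3" --pt "-0.4 -3.8 0 0 3" --pt "-0.4 -3.8 0 0 3" --pt "-0.4 -3.8 0 0 3" --pt "-0.4 -3.8 0 0 3"

```text
t: 21.28
eef_pos: [0.5273, 0.1179, 0.3219]
tcp_rot: [-0.0, 0.999, -0.053, 0.0]
contact_force: [0.6, -0.1, -1.4]
gripper_width: 0.452
gripper_force: 40.9
```

Call:
jog_arm --pt "-0.4 -3.8 0 0.01 3" --pt "-0.4 -3.8 0 0.01 3" --pt "-0.4 -3.8 0 0.01 3" --pt "-0.4 -3.8 0 0.01 3" --pt "-0.4 -3.8 0 0.01 3" --pt "-0.4 -3.8 0 0.01 3" --pt "-0.4 -3.8 0 0.01 3" --pt "-0.4 -3.8 0 0.01 3" --pt "-0.4 -3.8 0 0.006 3" --pt "-0.4 -3.8 0 0 3"

```text
t: 22.12
eef_pos: [0.4873, -0.2621, 0.322]
tcp_rot: [-0.0, 1.0, -0.01, 0.0]
contact_force: [1.4, 0.9, -1.2]
gripper_width: 0.456
gripper_force: 40.9
```

Call:
jog_arm --pt "-0.4 -3.4 0 0 3" --pt "0 0 0 0 3" --pt "0 0 0 0 3"

```text
t: 22.37
eef_pos: [0.4833, -0.296, 0.3212]
tcp_rot: [-0.0, 1.0, -0.012, -0.0]
contact_force: [-0.5, 0.2, -0.8]
gripper_width: 0.454
gripper_force: 40.9
```

Contact expected at TCP z ≈ 0.194.

Call:
jog_arm --pt "-0.2 -0.1 -3.5 0 3" --pt "0 0 -3.5 0 3" --pt "0 0 -3.5 0 3" --pt "0 0 -1.2 0 3" --pt "0 0 -0.6 0 3" --pt "0 0 0 0 3" --pt "0 0 -0.2 0 3" --pt "0 0 0 0 3"

```text
t: 23.03
eef_pos: [0.483, -0.2954, 0.1985]
tcp_rot: [0.001, 1.0, -0.01, 0.002]
contact_force: [-0.5, 0.5, -2.9]
gripper_width: 0.455
gripper_force: 40.9
```

Call:
jog_arm --pt "0 0 -0.1 0 3" --pt "0 0 0 0 3" --pt "0 0 0 0 3"

```text
t: 23.28
eef_pos: [0.4823, -0.2954, 0.196]
tcp_rot: [0.0, 1.0, -0.01, 0.001]
contact_force: [-0.5, -0.1, -1.8]
gripper_width: 0.457
gripper_force: 40.9
```

Call:
jog_arm --pt "0 0 -0.1 0 3" --pt "0 0 0 0 3" --pt "0 0 0 0 3"

```text
t: 23.53
eef_pos: [0.4821, -0.2953, 0.1942]
tcp_rot: [0.0, 1.0, -0.01, 0.0]
contact_force: [0.1, 0.7, -0.4]
gripper_width: 0.455
gripper_force: 41.0
```

Call:
jog_arm --pt "0 0 -0.1 0 3" --pt "0 0 0 0 3"

```text
t: 23.7
eef_pos: [0.4824, -0.2953, 0.1941]
tcp_rot: [0.0, 1.0, -0.01, 0.0]
contact_force: [-1.1, 2.4, 4.9]
gripper_width: 0.458
gripper_force: 41.5
```

Call:
jog_arm --pt "0 0 0 0 5.4" --pt "0 0 0 0 5.4" --pt "0 0 0 0 5.4" --pt "0 0 1 0 5.4" --pt "0 0 3 0 5.4" --pt "0 0 3.5 0 5.4" --pt "0 0 3.5 0 5.4" --pt "0 0 2 0 5.4" --pt "0 3 0 0 4" --pt "0 3 0 0 4"

```text
t: 24.53
eef_pos: [0.482, -0.2356, 0.3257]
tcp_rot: [0.0, 1.0, -0.012, 0.002]
contact_force: [-0.3, 0.9, -0.2]
gripper_width: 0.469
gripper_force: 0.0
```

Call:
jog_arm --pt "-2 2.5 0 0 0" --pt "-2 2.5 0 0 0" --pt "-2 2.5 0 0 0" --pt "-2 2.5 0 0 0" --pt "-2.1 2.5 0 0 0" --pt "-2.1 0 0 0 0" --pt "0 0 0 0 0" --pt "0 0 0 0 0"

```text
t: 25.2
eef_pos: [0.3596, -0.1101, 0.3245]
tcp_rot: [-0.0, 1.0, -0.01, 0.002]
contact_force: [0.0, 0.7, -0.1]
gripper_width: 0.002
gripper_force: 0.0
```

```bash
python3 - <<'E'
from h import *
s=ctrl.sense();print(s['eef_pos'],s['gripper_width'])
im,T=snap('wrist','w9')
im2,_=snap('scene','c9')
cv2.imwrite('pics/v9.png',np.hstack([cv2.resize(im,(400,300)),im2[150:300,120:320].repeat(2,0).repeat(2,1)])[:,:,::-1])
E
```

```text
[ 0.35956313 -0.11009773  0.32452395] 0.0017470211134495398
```

View pics/v9.png

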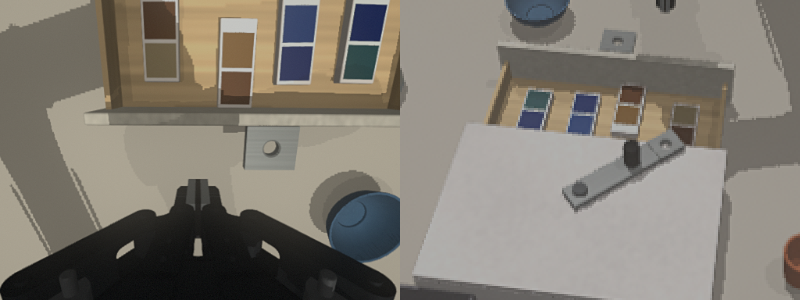

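Call:
jog_arm --pt "0 0 -3.5 0 0" --pt "0 0 -3.5 0 0" --pt "0 0 -3 0 0" --pt "0 0 0 0 0" --pt "1 0 0 0 0" --pt "1 0 0 0 0" --pt "1 0 0 0 0" --pt "1 0 0 0 0" --pt "1 0 0 0 0" --pt "1 0 0 0 0"

```text
t: 26.13
eef_pos: [0.4212, -0.1111, 0.2247]
tcp_rot: [0.001, 1.0, -0.011, -0.001]
contact_force: [-2.7, -1.5, 0.9]
gripper_width: 0.0
gripper_force: 1.4
```

Call:
jog_arm --pt "1 0 0 0 0" --pt "1 0 0 0 0" --pt "1 0 0 0 0" --pt "1 0 0 0 0" --pt "1 0 0 0 0" --pt "1 0 0 0 0" --pt "1 0 0 0 0" --pt "1 0 0 0 0" --pt "1 0 0 0 0" --pt "0 0 0 0 0"

```text
t: 26.97
eef_pos: [0.512, -0.1109, 0.2242]
tcp_rot: [0.001, 1.0, -0.011, -0.0]
contact_force: [-0.8, 0.7, 0.5]
gripper_width: 0.001
gripper_force: 0.0
```

Call:
jog_arm --pt "0.5 0 0 0 0" --pt "0.5 0 0 0 0" --pt "0.5 0 0 0 0" --pt "0 0 0 0 0"

```text
t: 27.3
eef_pos: [0.5259, -0.1103, 0.2234]
tcp_rot: [0.0, 1.0, -0.01, 0.0]
contact_force: [-1.0, 0.3, 0.3]
gripper_width: -0.001
gripper_force: 0.0
```

Call:
jog_arm --pt "0.3 0 0 0 0" --pt "0.3 0 0 0 0" --pt "0 0 0 0 0"

```text
t: 27.55
eef_pos: [0.5314, -0.1102, 0.2231]
tcp_rot: [-0.0, 1.0, -0.01, 0.0]
contact_force: [-0.8, 0.3, 0.9]
gripper_width: -0.001
gripper_force: 0.0
```

Call:
jog_arm --pt "0.2 0 0 0 0" --pt "0.2 0 0 0 0" --pt "0 0 0 0 0"

```text
t: 27.8
eef_pos: [0.5353, -0.1102, 0.2231]
tcp_rot: [0.0, 1.0, -0.01, 0.0]
contact_force: [-1.5, -0.3, 1.0]
gripper_width: 0.0
gripper_force: 0.4
```

Call:
jog_arm --pt "0.2 0 0 0 0" --pt "0.2 0 0 0 0" --pt "0 0 0 0 0"

```text
t: 28.05
eef_pos: [0.537, -0.1103, 0.223]
tcp_rot: [0.0, 1.0, -0.01, -0.005]
contact_force: [-20.8, 5.1, 12.8]
gripper_width: -0.004
gripper_force: 10.4
```

Call:
jog_arm --pt "-1 0 0 0 0" --pt "-2 0 0 0 0" --pt "0 0 3.5 0 2" --pt "0 0 4 0 4" --pt "0 0 4 0 6" --pt "2.5 -0.6 0.5 0 6" --pt "3.0 -0.6 0 0 6" --pt "3.0 -0.6 0 0 6" --pt "1.4 0 0 0 6" --pt "0 0 0 0 6"

```text
t: 28.88
eef_pos: [0.6104, -0.1285, 0.3416]
tcp_rot: [0.0, 1.0, -0.011, -0.0]
contact_force: [-1.0, 0.4, -1.3]
gripper_width: 0.699
gripper_force: 0.0
```

```bash
python3 - <<'E'
from h import *
im,T=snap('wrist','w10'); print(T[:3,3], T[:2,0])
im2,_=snap('side','s10')
cv2.imwrite('pics/v10.png',np.hstack([cv2.resize(im,(400,300)),im2[130:280,200:400].repeat(2,0).repeat(2,1)])[:,:,::-1])
E
```

```text
[ 0.61041102 -0.12845331  0.3415879 ] [ 0.99977184 -0.02134832]
```

View pics/v10.png

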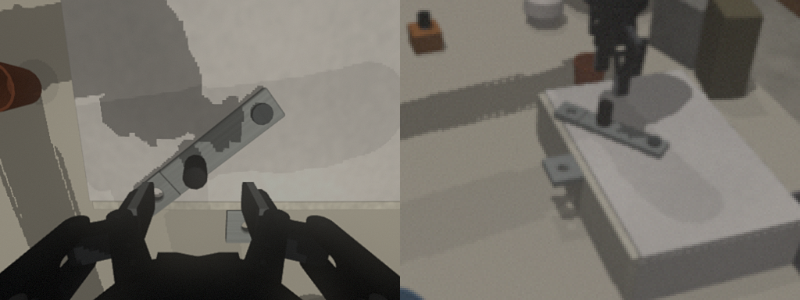

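```bash
python3 - <<'E'
from h import *
np.set_printoptions(precision=4,suppress=True)
T=np.load('pics/w10.npy')
for k,p,z in [('knob',(195,177),.138),('pivot',(262,113),.105),('hole',(158,195),.102),('tab corner nearcab L',(226,211),.088),('cab front L',(91,202),.09),('cab front R',(395,209),.09)]: print(k,p2w('wrist',np.array([p])*1.28,z,T)[0])
# side: tab hole at crop (563,168)->
print('tab side',p2w('side',[[200+163/2,130+169/2]],.088))
print('knob side',p2w('side',[[200+205/2,130+101/2]],.138),'piv',p2w('side',[[200+255/2,130+141/2]],.104))
g=cv2.cvtColor(cv2.imread('pics/w10.png'),cv2.COLOR_BGR2GRAY)[255:330,270:350]
cv2.imwrite('pics/crop10.png',cv2.resize(g,(640,600),interpolation=cv2.INTER_CUBIC))
E
```

```text
knob [ 0.6069 -0.1268  0.138 ]
pivot [ 0.6561 -0.1902  0.105 ]
hole [ 0.572  -0.0866  0.102 ]
tab corner nearcab L [ 0.5428 -0.1605  0.088 ]
cab front L [ 0.5584 -0.0075  0.09  ]
cab front R [ 0.5414 -0.3565  0.09  ]
tab side [[ 0.5216 -0.1898  0.088 ]]
knob side [[ 0.6085 -0.1227  0.138 ]] piv [[ 0.6592 -0.189   0.104 ]]
```

Call:
jog_arm --pt "-0.3 0.2 -2 0 6" --pt "0 0 -2 0 6" --pt "0 0 -1.6 0 6" --pt "0 0 0 0 6" --pt "0 0 0 0 1" --pt "0 0 0 0 1" --pt "0 0 0 0 1" --pt "0 0 0 0 1" --pt "0 0 0 0 1" --pt "0 0 0 0 1" --force 20

```text
t: 29.82
eef_pos: [0.6053, -0.1262, 0.2893]
tcp_rot: [0.0, 1.0, -0.01, 0.001]
contact_force: [-2.4, 2.5, 7.0]
gripper_width: 0.248
gripper_force: 21.7
```

Call:
jog_arm --pt "-0.65 -0.65 0 0 1" --pt "-0.65 -0.65 0 0 1" --pt "-0.47 -0.75 0 0 1" --pt "-0.46 -0.75 0 0 1" --pt "-0.3 -0.87 0 0 1" --pt "-0.3 -0.87 0 0 1" --pt "-0.1 -0.79 0 0 1" --pt "-0.1 -0.79 0 0 1" --pt "0 0 0 0 1" --pt "0 0 0 0 1"

```text
t: 30.65
eef_pos: [0.5747, -0.1879, 0.2882]
tcp_rot: [0.0, 1.0, -0.011, 0.0]
contact_force: [-3.5, 0.8, 4.8]
gripper_width: 0.251
gripper_force: 22.4
```

Call:
jog_arm --pt "0 0 0 0 5" --pt "0 0 0 0 5" --pt "0 0 0 0 5" --pt "0 0 0 0 5" --pt "0 0 2 0 5" --pt "0 0 3.5 0 6" --pt "-3 0 2 0 6" --pt "-3 0 0 0 6" --pt "-3 0 0 0 6" --pt "0 0 0 0 6"

```text
t: 31.48
eef_pos: [0.4816, -0.1876, 0.3634]
tcp_rot: [-0.0, 1.0, -0.011, 0.001]
contact_force: [1.6, -0.7, -0.2]
gripper_width: 0.7
gripper_force: 0.0
```

Call:
jog_arm --pt "0 0 0 0 6" --pt "0 0 0 0 6"

```text
t: 31.65
eef_pos: [0.485, -0.1874, 0.3623]
tcp_rot: [0.0, 1.0, -0.01, 0.0]
contact_force: [1.0, -0.1, -0.5]
gripper_width: 0.698
gripper_force: 0.0
```

```bash
python3 - <<'E'
from h import *
np.set_printoptions(precision=4,suppress=True)
im,T=snap('wrist','w11'); print(T[:3,3], T[:2,0])
p=w2p('wrist',[.522,-.186,.102],T)[0]; print(p); x,y=p.astype(int)
im2,_=snap('side','s11'); q=w2p('side',[.522,-.186,.102])[0]; print(q); a,b=q.astype(int)
c1=im[y-45:y+45,x-45:x+45]; c2=im2[b-20:b+20,a-20:a+20]
print((x-45,y-45),(a-20,b-20))
cv2.imwrite('pics/v11.png',np.hstack([cv2.resize(c,(400,400),interpolation=cv2.INTER_NEAREST) for c in(c1,c2)])[:,:,::-1])
E
```

```text
[ 0.485  -0.1874  0.3623] [ 0.9998 -0.0207]
[249.5224 153.9715]
[281.4433 209.6486]
(np.int64(204), np.int64(108)) (np.int64(261), np.int64(189))
```

View pics/v11.png

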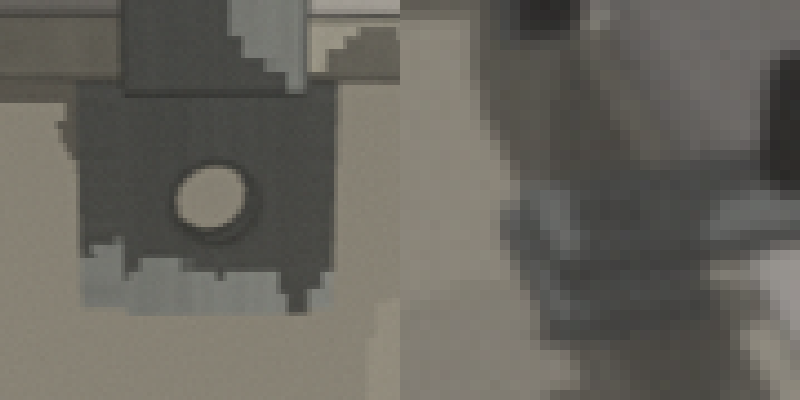

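```bash
python3 - <<'E'
from h import *
np.set_printoptions(precision=4,suppress=True,linewidth=250)
T=np.load('pics/w11.npy'); g=cv2.imread('pics/w11.png').mean(2).astype(int)
for y in (120,133,138,142,160,164,170,176): print(y,g[y,216:286])
print(g[105:185,240]); print(g[105:185,262])
print(p2w('wrist',[[252,129.4]]*2,[.102,.088],T)); print('hole',p2w('wrist',[[252.4,152.8]]*2,[.102,.088],T))
for P in [(.657,-.188,.102),(.577,-.188,.138)]: print(w2p('wrist',P,T))
E
```

```text
120 [ 91  90  92  92  92  93  91  90  88  88  87  89  89  90  77  61  63  67  69  71  72  72  72  69  69  68  69  69  70  72  70  72  68  69  70  70  71  69  70  71  71  71  99 117 118 118 117 118 121 117 117 117 116 118 118 112  93 122 144 144 142 114
  88  90  92  92  92  92  93  92]
133 [125 128 108  82  77  74  69  71  70  68  69  69  71  70  72  69  69  69  69  67  69  67  67  67  68  71  69  70  68  66  69  72  70  70  70  69  71  72  72  69  70  69  71  71  72  69  70  71  71  73  70  69  69  69  71  70  71  72  70  72  72  71
  70  90 115 127 127 127 126 127]
138 [127 107  82  82  81  73  71  68  69  70  69  69  69  70  71  71  69  70  69  69  67  70  68  67  70  66  68  68  68  67  68  72  70  71  72  70  72  71  71  72  68  70  72  70  72  70  70  70  71  71  70  71  69  70  69  73  68  74  72  72  74  72
  73  99 122 127 127 124 127 127]
142 [127 128 127 108  80  72  66  68  67  69  68  68  67  68  69  69  72  70  69  70  68  69  68  67  69  69  71  66  68  68  71  70  73  71  69  70  70  74  71  72  70  68  70  72  71  70  69  72  71  70  69  68  70  69  70  70  71  70  7
[... 1300 characters left out ...]
  69  68  68  66  70  69  70  70  67  71  66  69  70  70  69  71  70  69  67  68  69  66  70  71  69  70  70  70  70  69  68  70  70  67  76 115
 116 115 113 114 113 116 114 115 116 114 117 117 127 127 127 127 128 127]
[118 117 118 120 117 117 117 119 116 117 116 117 116 119 117 117  73  71  71  71  73  72  69  61  58  68  71  69  70  70  70  69  68  70  69  70  69  69  72  70  73  69  70  70  67  65  64  62  63  60  64  66  66  69  68  70  71  70  70  71  72  71
  71  79 122 122 120 121 121 122 121 121 122 124 128 128 126 127 125 127]
[[ 0.5417 -0.1884  0.102 ]
 [ 0.5408 -0.1884  0.088 ]]
hole [[ 0.5229 -0.1884  0.102 ]
 [ 0.521  -0.1883  0.088 ]]
[[247.9822 -39.7641]]
[[250.0671  76.668 ]]
```

Call:
jog_arm --pt "-0.4 3.7 0 0 5" --pt "-0.4 3.7 0 0 5" --pt "-0.4 3.7 0 0 5" --pt "-0.4 3.7 0 0 5" --pt "-0.4 3.7 0 0 5" --pt "-0.4 3.7 0 0 5" --pt "-0.4 3.7 0 0 5" --pt "-0.4 3.7 0 0 5" --pt "-0.4 3.7 0 0 5" --pt "-0.4 3.7 0 0 5"

```text
t: 32.58
eef_pos: [0.4446, 0.1849, 0.362]
tcp_rot: [0.0, 1.0, -0.01, -0.0]
contact_force: [0.9, 0.4, 0.6]
gripper_width: 0.587
gripper_force: 0.0
```

Call:
jog_arm --pt "-0.4 3.7 0 0 5" --pt "-0.4 3.7 0 0 5" --pt "-0.4 3.7 0 0 5" --pt "-0.4 3.5 0 0 5" --pt "0 0 0 0 5" --pt "0 0 0 0 5"

```text
t: 33.08
eef_pos: [0.4287, 0.3308, 0.3606]
tcp_rot: [0.001, 1.0, -0.009, -0.001]
contact_force: [0.1, -0.6, -0.6]
gripper_width: 0.586
gripper_force: 0.0
```

```bash
python3 - <<'E'
from h import *
np.set_printoptions(precision=4,suppress=True)
im,T=snap('wrist','w12'); print(T[:3,3],T[:2,0])
e=w2p('wrist',[.4436,.3278,.072],T)[0]; print('expected px',e)
m=(im.max(2)<45).astype(np.uint8); n,l,s,c=cv2.connectedComponentsWithStats(m)
for i in range(1,n):
    if s[i,4]>80: print(s[i],c[i])
im2=ctrl.grab_frame('scene'); g=im2.max(2); e2=w2p('scene',[.4436,.3278,.072])[0]; x,y=e2.astype(int); print(e2)
n,l,s,c=cv2.connectedComponentsWithStats((g[y-25:y+25,x-25:x+25]<45).astype(np.uint8))
print(s[1:],c[1:]+[x-25,y-25])
E
```

```text
[0.4287 0.3308 0.3606] [ 0.9998 -0.0182]
expected px [254.2678 172.4499]
[    0   232   512   152 40004] [253.5505 334.2161]
[399.5943 205.3335]
[[21 23  9 10 54]
 [25 25  1  1  1]] [[398.6111 208.2593]
 [399.     205.    ]]
```

```bash
python3 - <<'E'
from h import *
np.set_printoptions(precision=4,suppress=True)
T=np.load('pics/w12.npy'); im=cv2.imread('pics/w12.png'); g=im.max(2)
sub=g[135:215,215:295]; print(sub[::8,::6])
for th in (55,65,75):
    n,l,s,c=cv2.connectedComponentsWithStats((sub<th).astype(np.uint8))
    for i in range(1,n):
        if s[i,4]>60: print(th,s[i],c[i]+[215,135])
E
```

```text
[[164 161 112 113 110 112 112 106 104 103 154 154 165 166]
 [164 166  84  96 108 123  88  90  92 134 135 153 155 154]
 [166 166 147 150 151  99 102  98 144 140 139 154 154 154]
 [165 163 144 143  99  98  49  78 140 139 138 154 154 154]
 [165 165 141 141  96  57  58  59  48 137 136 155 157 164]
 [165 165 140 139  88  57  61  59  58 134 134 155 159 165]
 [164 164 142 137 140  59  58  60  92 141 142 158 165 167]
 [163 166 152 142 144 142 142 142 139 139 139 167 165 166]
 [165 165 166 165 165 165 165 165 165 164 164 165 164 167]
 [164 164 164 165 164 164 166 165 165 166 164 166 165 166]]
55 [ 25  24  25  25 133] [251.0226 165.5564]
65 [ 25  24  26  30 600] [252.2367 173.3117]
75 [ 11   4  51   4 137] [251.0949 140.5547]
75 [ 25  24  26  30 623] [252.2905 173.4446]
```

```bash
python3 - <<'E'
from h import *
T=np.load('pics/w12.npy'); print(p2w('wrist',[[253,175],[240,175],[266,175],[253,189]],.072,T).round(4))
E
```

```text
[[0.4412 0.329  0.072 ]
 [0.4414 0.3412 0.072 ]
 [0.441  0.3168 0.072 ]
 [0.4275 0.3293 0.072 ]]
```

Call:
jog_arm --pt "1.2 -0.2 0 0 5" --pt "0 0 -3.5 0 5" --pt "0 0 -3.5 0 5" --pt "0 0 -3.5 0 5" --pt "0 0 -2 0 5" --pt "0 0 -1 0 5" --pt "0 0 0 0 5" --pt "0 0 0 0 5"

```text
t: 33.85
eef_pos: [0.4417, 0.3262, 0.2284]
tcp_rot: [-0.0, 1.0, -0.011, 0.001]
contact_force: [-0.4, -0.2, 0.3]
gripper_width: 0.587
gripper_force: 0.0
```

Call:
jog_arm --pt "0 0 0 0 2" --pt "0 0 0 0 2" --pt "0 0 0 0 2" --pt "0 0 0 0 2" --pt "0 0 0 0 2" --pt "0 0 0 0 2" --force 40

```text
t: 34.35
eef_pos: [0.4413, 0.3271, 0.2294]
tcp_rot: [-0.001, 1.0, -0.01, 0.002]
contact_force: [0.2, 0.8, 5.9]
gripper_width: 0.286
gripper_force: 39.1
```

Call:
jog_arm --pt "0 0 1 0 2" --pt "0 0 2.5 0 2" --pt "0 0 3.5 0 2" --pt "0 0 3.5 0 2" --pt "0 0 3.5 0 2" --pt "0.4 -3.5 0.5 0 2" --pt "0.4 -3.7 0 0 2" --pt "0.4 -3.7 0 0 2" --pt "0.5 -3.7 0 0 2" --pt "0.5 -3.7 0 0 2"

```text
t: 35.18
eef_pos: [0.4623, 0.1418, 0.3726]
tcp_rot: [0.0, 1.0, -0.01, -0.0]
contact_force: [0.5, -0.4, -0.8]
gripper_width: 0.284
gripper_force: 39.7
```

Call:
jog_arm --pt "0.6 -3.7 0 0 2" --pt "0.6 -3.7 0 0 2" --pt "0.6 -3.7 0 0 2" --pt "0.6 -3.7 0 0 2" --pt "0.6 -3.7 0 0 2" --pt "0.7 -3.7 0 0 2" --pt "0.7 -3.7 0 0 2" --pt "0.7 -3.7 0 0 2" --pt "0.7 -3.7 0 0 2" --pt "0 0 0 0 2"

```text
t: 36.02
eef_pos: [0.5206, -0.1944, 0.3714]
tcp_rot: [0.001, 1.0, -0.013, -0.001]
contact_force: [-1.2, 1.8, -1.3]
gripper_width: 0.283
gripper_force: 39.7
```

```bash
python3 - <<'E'
from h import *
s=ctrl.sense();print(s['eef_pos'],s['tcp_rot'],s['gripper_width'])
E
```

```text
[ 0.52055877 -0.19444307  0.37143514] [ 5.66880202e-04  9.99913444e-01 -1.30628200e-02 -1.46511087e-03] 0.28298777206285464
```

Call:
jog_arm --pt "0.1 0.4 -1.5 0 2" --pt "0 0 -1.3 0 2" --pt "0 0 0 0 2" --pt "0 0 0 0 2" --pt "0 0 0 0 2"

```text
t: 36.43
eef_pos: [0.5218, -0.1852, 0.3448]
tcp_rot: [0.0, 1.0, -0.01, 0.0]
contact_force: [-0.4, -0.2, -0.4]
gripper_width: 0.283
gripper_force: 39.7
```

```bash
python3 - <<'E'
from h import *
s=ctrl.sense();print(s['eef_pos'],s['tcp_rot'])
im,T=snap('scene','c13'); im2,_=snap('side','s13'); im3,_=snap('wrist','w13')
def crop(i,n,r,h):
    x,y=w2p(n,[.522,-.188,.11])[0].astype(int); print(n,x,y); return cv2.resize(i[y-r:y+r,x-r:x+r],(h,h),interpolation=cv2.INTER_CUBIC)
cv2.imwrite('pics/v13.png',np.hstack([crop(im,'scene',28,400),crop(im2,'side',28,400)])[:,:,::-1])
E
```

```text
[ 0.52180424 -0.18518847  0.34479519] [ 2.85430106e-04  9.99950592e-01 -9.93578253e-03  1.09904061e-04]
scene 218 203
side 281 207
```

View pics/v13.png

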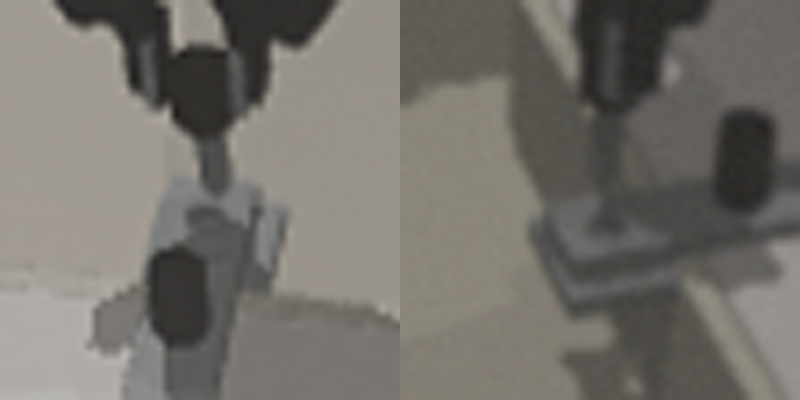

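Call:
jog_arm --pt "0 -0.2 0 0 2" --pt "0 0 -0.5 0 2" --pt "0 0 -0.4 0 2" --pt "0 0 -0.4 0 2" --pt "0 0 -0.4 0 2" --pt "0 0 0 0 2"

```text
t: 37.08
eef_pos: [0.5217, -0.1875, 0.3259]
tcp_rot: [-0.0, 1.0, -0.01, -0.001]
contact_force: [-0.0, -0.7, -0.5]
gripper_width: 0.284
gripper_force: 39.7
```

Call:
jog_arm --pt "0 0 -0.4 0 2" --pt "0 0 -0.4 0 2" --pt "0 0 0 0 2"

```text
t: 37.33
eef_pos: [0.5218, -0.1875, 0.3182]
tcp_rot: [-0.0, 1.0, -0.01, -0.0]
contact_force: [0.7, -0.5, -1.3]
gripper_width: 0.288
gripper_force: 39.6
```

Call:
jog_arm --pt "0 0 -0.4 0 2" --pt "0 0 0 0 2"

```text
t: 37.5
eef_pos: [0.5218, -0.1874, 0.3143]
tcp_rot: [-0.0, 1.0, -0.01, -0.0]
contact_force: [1.2, -0.2, -1.9]
gripper_width: 0.281
gripper_force: 39.6
```

Call:
jog_arm --pt "0 0 -0.4 0 2" --pt "0 0 -0.4 0 2" --pt "0 0 0 0 2"

```text
t: 37.75
eef_pos: [0.5217, -0.1874, 0.306]
tcp_rot: [-0.0, 1.0, -0.01, -0.001]
contact_force: [1.2, -1.1, -1.0]
gripper_width: 0.292
gripper_force: 39.6
```

Call:
jog_arm --pt "0 0 -0.4 0 2" --pt "0 0 -0.4 0 2" --pt "0 0 0 0 2"

```text
t: 38.0
eef_pos: [0.5217, -0.1874, 0.298]
tcp_rot: [-0.0, 1.0, -0.01, -0.001]
contact_force: [1.3, -0.8, -1.7]
gripper_width: 0.282
gripper_force: 39.6
```

Call:
jog_arm --pt "0 0 -0.4 0 2" --pt "0 0 -0.4 0 2" --pt "0 0 0 0 2"

```text
t: 38.25
eef_pos: [0.5218, -0.1874, 0.2901]
tcp_rot: [-0.0, 1.0, -0.01, -0.0]
contact_force: [0.8, 0.3, -1.3]
gripper_width: 0.284
gripper_force: 39.7
```

Call:
jog_arm --pt "0 0 -0.2 0 2" --pt "0 0 -0.2 0 2" --pt "0 0 0 0 2"

```text
t: 38.5
eef_pos: [0.5218, -0.1874, 0.2868]
tcp_rot: [-0.0, 1.0, -0.01, -0.0]
contact_force: [0.0, 0.6, -0.5]
gripper_width: 0.286
gripper_force: 39.7
```

Call:
jog_arm --pt "0 0 -0.2 0 2" --pt "0 0 0 0 2"

```text
t: 38.67
eef_pos: [0.5219, -0.1877, 0.2862]
tcp_rot: [0.001, 1.0, -0.01, 0.001]
contact_force: [-0.7, -0.4, 2.2]
gripper_width: 0.284
gripper_force: 39.9
```

Call:
jog_arm --pt "0 0 -0.1 0 2" --pt "0 0 0 0 2"

```text
t: 38.83
eef_pos: [0.5219, -0.1878, 0.286]
tcp_rot: [0.001, 1.0, -0.01, 0.001]
contact_force: [-1.3, 1.0, 7.3]
gripper_width: 0.283
gripper_force: 40.4
```

Call:
jog_arm --pt "0 0 0 0 5" --pt "0 0 0 0 5" --pt "0 0 0 0 5" --pt "0 0 0 0 5" --pt "0 0 1 0 5" --pt "0 0 3 0 5" --pt "0 0 3.5 0 5" --pt "-3 0 3 0 5" --pt "-3 0 0 0 5" --pt "-3 0 0 0 5"

```text
t: 39.67
eef_pos: [0.4316, -0.1876, 0.3913]
tcp_rot: [0.0, 1.0, -0.01, 0.002]
contact_force: [0.4, -0.4, -0.6]
gripper_width: 0.587
gripper_force: 0.0
```

```bash
python3 - <<'E'
from h import *
im,T=snap('wrist','w14'); im2,_=snap('scene','c14'); im3,_=snap('side','s14')
def dk(n,g,th,T=None,r=16):
    # expected head top vs dark blob
    e=w2p(n,[.522,-.188,.128],T)[0]; x,y=e.astype(int); s=g.max(2)[y-r:y+r,x-r:x+r]
    N,l,st,c=cv2.connectedComponentsWithStats((s<th).astype(np.uint8))
    print(n,e.round(1),[(st[i].tolist(),(c[i]+[x-r,y-r]).round(1).tolist()) for i in range(1,N) if st[i,4]>15], 'head bottom/centre px',w2p(n,[[.522,-.188,.115],[.522,-.188,.102]],T).round(1).tolist())
dk('wrist',im,68,T,30); dk('scene',im2,50); dk('side',im3,50)
E
```

```text
wrist [250.1  86. ] [([14, 20, 31, 36, 798], [247.7, 93.4])] head bottom/centre px [[250.2, 87.5], [250.3, 88.8]]
scene [217.9 198.8] [] head bottom/centre px [[218.2, 201.9], [218.4, 204.9]]
side [282.3 202.6] [([12, 15, 8, 11, 70], [281.4, 206.0])] head bottom/centre px [[282.0, 206.4], [281.7, 210.1]]
```

```bash
python3 -c "
from rig import ctrl
print(ctrl.sign_off())"
```

```text
the job is handed in; nothing more can be done
None
```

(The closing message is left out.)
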